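# Lid the finished candles from the pile

### The job

The wooden lids for these four finished candles are piled up on the bench. Take the pile apart and put each lid on the candle it fits, plug down, set down gently and sitting flat and fully home on the rim. Leave the candles standing where they are, and leave the pitcher and the bottle alone.

Things in the scene. Friction and masses are not known exactly. Their poses are not given: they have to be found in the camera images.
- lid_small: Small round lid, 42 mm across, 16 g: pale wood, a flat round plate 12 mm thick over a tapered plug 8 mm tall (24 mm across at the plate, 16 mm at its tip). Origin at the centre of the plug's underside, z up; the plate spans 8 to 20 mm above it, gripped by its edge. Starts on top of the medium lid: the pile's top, origin about 60 mm above the table.
- lid_medium: Medium round lid, 50 mm across, 22 g: pale wood, a flat round plate 12 mm thick over a tapered plug 8 mm tall (32 mm across at the plate, 24 mm at its tip). Origin at the centre of the plug's underside, z up; the plate spans 8 to 20 mm above it, gripped by its edge. Starts on the square lid, origin about 40 mm above the table.
- lid_square: Square lid, 56 x 56 mm, sides along its x and y, 34 g: pale wood, a flat square plate 12 mm thick over a tapered plug 8 mm tall (square, 38 mm wide at the plate, 30 mm at its tip). Origin at the centre of the plug's underside, z up; the plate spans 8 to 20 mm above it, gripped by its edge. Starts on the large lid, origin about 20 mm above the table.
- lid_large: Large round lid, 68 mm across, 38 g: pale wood, a flat round plate 12 mm thick over a tapered plug 8 mm tall (50 mm across at the plate, 42 mm at its tip). Origin at the centre of the plug's underside, z up; the plate spans 8 to 20 mm above it, gripped by its edge. Starts at the pile's bottom, plug on the table; the lids lie centred to a few mm, 8 mm gaps between plates.
- candle_small: Small round candle: white ceramic, 38 mm across, 50 mm tall, loose, walls 4 mm, open at the top with a round mouth of 30 mm; set cream wax with short wicks lies 16 mm below the rim. Origin at the centre of its underside, z up. With its lid home, the plate rests on the rim all round and the lid's origin is 42 mm above the candle's origin.
- candle_medium: Medium round candle: white ceramic, 46 mm across, 58 mm tall, loose, walls 4 mm, open at the top with a round mouth of 38 mm; set cream wax with short wicks lies 16 mm below the rim. Origin at the centre of its underside, z up. With its lid home, the plate rests on the rim all round and the lid's origin is 50 mm above the candle's origin.
- candle_square: Square candle: white ceramic, 52 x 52 mm, sides along its x and y, standing at any yaw, 66 mm tall, loose, walls 4 mm, open at the top with a square mouth of 44 x 44 mm; set cream wax with short wicks lies 16 mm below the rim. Origin at the centre of its underside, z up. With its lid home, the plate rests on the rim all round and the lid's origin is 58 mm above the candle's origin.
- candle_large: Large round candle: white ceramic, 64 mm across, 72 mm tall, loose, walls 4 mm, open at the top with a round mouth of 56 mm; set cream wax with short wicks lies 16 mm below the rim. Origin at the centre of its underside, z up. With its lid home, the plate rests on the rim all round and the lid's origin is 64 mm above the candle's origin.
- pitcher: Bystander: steel pouring pitcher, 92 mm across, 125 mm tall, with a loop handle out to 85 mm from its axis along its x. Origin at the centre of its underside, z up. It stands at one far side of the work.
- bottle: Bystander: amber glass bottle with a black cap, 60 mm across, 120 mm tall. Origin at the centre of its underside, z up. It stands at the other far side. A flat steel wick trimmer also lies beyond the candles, away from the work.
Things that resemble listed ones, but are neither listed nor needed, are in the scene too. Leave any yellow look-alike of the lid_square alone.

How it is judged (in metres and radians):
At the end, for the whole second after the job is handed in: Each lid lies released and at rest on its own candle: centred within 7 mm, its plate within 3 mm of the rim in height (plug inside the mouth), lid and candle level within 0.08 rad (horizontal distance between lid_large and candle_large below 0.007 m and z of lid_large in the frame of candle_large between 0.061 and 0.067 m and angle between each of lid_large, candle_large, lid_square, candle_square, lid_medium, candle_medium, lid_small, candle_small's own z axis and vertical below 0.08 rad and linear speed of each of lid_large, candle_large, lid_square, candle_square, lid_medium, candle_medium, lid_small, candle_small below 0.02 m/s and horizontal distance between lid_square and candle_square below 0.007 m and z of lid_square in the frame of candle_square between 0.055 and 0.061 m and horizontal distance between lid_medium and candle_medium below 0.007 m and z of lid_medium in the frame of candle_medium between 0.047 and 0.053 m and horizontal distance between lid_small and candle_small below 0.007 m and z of lid_small in the frame of candle_small between 0.039 and 0.045 m); the robot touches nothing.
It fails at once if a candle is pushed more than 30 mm from where it stood, or tipped (distance of any of candle_large, candle_square, candle_medium, candle_small from where it was at the start of the episode above 0.03 m or angle between any of candle_large, candle_square, candle_medium, candle_small's own z axis and vertical above 0.35 rad).
It fails at once if a lid is dropped or thrown: faster than 0.7 m/s with no finger on it ((linear speed of lid_large above 0.7 m/s and contact force between the fingers and lid_large below 0.01 N) or (linear speed of lid_square above 0.7 m/s and contact force between the fingers and lid_square below 0.01 N) or (linear speed of lid_medium above 0.7 m/s and contact force between the fingers and lid_medium below 0.01 N) or (linear speed of lid_small above 0.7 m/s and contact force between the fingers and lid_small below 0.01 N)).
It fails at once if the pitcher or the bottle is moved more than 30 mm or knocked over (distance of any of pitcher, bottle from where it was at the start of the episode above 0.03 m or angle between any of pitcher, bottle's own z axis and vertical above 0.35 rad).
It also fails if it takes over 106 s, if anything falls off the work surface, if the arm or the gripper's body presses on something with over 40 N, if the wrist force passes 120 N, or if a joint passes its speed limit or range.

### The arm

A 6-joint arm with a two-finger parallel gripper is mounted at the origin on the work surface. World frame = base frame: x ahead of the robot, y to its left, z up, the work surface at z = 0. Lengths are in mm, angles in rad, forces in N, time in s.
With the tool pointing down it reaches from about 275 to 1000 mm from the base axis. Payload 8.4 kg.
Tool frame: the origin (TCP) lies between the finger pads; the fingertips stand 8 mm ahead of it and the grasp point (between the pads) lies 11 mm behind it (tcp_to_tips is the distance from the TCP to the fingertips, in mm); z points along the fingers, y is the line along which they close (so a half turn about z gives the same grasp; the last joint's range is limited). The gripper opens to 85 mm and grips with 20 to 120 N. Pads are 22 mm wide; open, the fingers measure 114 mm over their backs; the gripper's body (76 mm by 85 mm) begins 54 mm behind the grasp point. The pads swing forward as they close: fully open they stand 13 mm farther back than shut.
Start: joints at [-1.217, 0.353, 1.633, -0, 1.155, -0.002], TCP at [217.711, -585.858, 239.281] pointing down, gripper open.
Joint ranges: [-2.63, 2.63], [-0.92, 2.1], [0.06, 2.66], [-1.3, 4.44], [0, 2.69], [-3.02, 3.02]. Speed limits (rad/s): [2.22, 2.22, 2.79, 3.14, 3.14, 3.14].

### API

Orientations are given as [roll, pitch, yaw] about the fixed x, y, z axes, in that order (R = Rz(yaw) Ry(pitch) Rx(roll)).
In Python, from rig import * gives the robot as it stands.
- The arm moves only by the tool step_arm, never from a script. Its argument "motion" is a list of rows, each an object with "claw": the finger opening in mm, from 0 to 85.4; "delta_pos": the shift along the tool's x, y, z in mm, a list of three; "turn": the turn about the tool's z in rad. In form: [{"claw": claw, "delta_pos": [dx, dy, dz], "turn": turn}, ...]. A call has 1 to 8 rows; each row shifts and turns the commanded pose from where the row before left it, along the tool's axes as they then stand; what a row does not reach is not made up. A row lasts 1/12 s, in which the tool goes at most 41.7 mm and 7.16 degrees, less where a joint would pass 70% of its speed; a pose out of reach is approached as far as the arm can. A call is refused whole if a number of a shift passes 41.7 or a number of a turn 0.125, either way. A call with a gripper value outside its range is refused whole. The fingers move at their own pace and stop on an object; "force" is the grip in N (left out, the last holds). Time passes only in rows, so rows that do not move let the fingers close. It gives the time, the measured TCP pose, the force, the opening and the grip force at its end, in the units of the state.
- sense(): the state, without advancing time (a new reading comes with each control period).
- grab_frame(name): name is "scene" or "top" or "wrist"; returns a dict with "img" (480x640x3 uint8, red, green, blue), "vertical_fov" (degrees; the focal length in pixels is half the picture's height over the tangent of half this angle, whatever the lens; pixels are square), "cx", "cy" (the principal point, pixels), "D" ([k1, k2, p1, p2, k3] as OpenCV has them; the pictures are not rectified), "R" (3x3) and "t" (3): a world point X has camera coordinates R X + t. Camera axes: x right, y down, z forward; pixel columns grow to the right and rows downward; lengths in mm; the calibration is good to about 2 mm. A picture is of the moment at which its call begins. There is no depth.
- sign_off(): hands the job in; it is judged then, once.
The state is a dict: "clock": time; "qpos": joint angles; "qvel": joint speeds; "joint_efforts": joint torques, N m; "eef_pos": TCP position; "tcp_rot": TCP orientation; "contact_force": force on the tool from outside, world axes, zero at the start; "wrist_torque": the same for the moment, N m; "opening": opening from 0.0 (shut) to 1.0 (fully open); "grasp_force": force on a finger pad.
Only numpy, scipy, OpenCV 4.12 (cv2) and the standard library are available. Lean on these libraries where they do the work, as an engineer would, in place of code of your own. Each camera call takes 0.05 s, during which the arm holds its last target. There are 200 camera calls.

## Working session

There is one attempt and no reset: what is moved stays moved. The work goes in short steps, Python scripts to look and compute and a tool call to move; the robot and the scene stay as the last step left them, time stands still between calls to the robot, and variables do not carry over. Pictures are saved under pics/ and viewed, at most 14 in all, crops included, and the job is handed in when it is done.

Besides the shell and the picture viewer there is one more tool, called after "Call:" in YAML: its name, and indented under it one key for each argument. step_arm: Moves the arm, as the interface text tells. Its arguments: {"type":"object","properties":{"motion":{"type":"array","items":{"type":"object","properties":{"claw":{"type":"number"},"delta_pos":{"type":"array","items":{"type":"number"}},"turn":{"type":"number"}}}},"force":{"type":"number"}},"required":["motion"]}

```bash
mkdir -p pics; ls
python3 - <<'E'
from rig import *
import cv2,pickle
s=sense();print(s)
for n in ("scene","top","wrist"):
    f=grab_frame(n);cv2.imwrite(f"pics/{n}0.png",f["img"][:,:,::-1]);pickle.dump(f,open(f"pics/{n}0.pkl","wb"))
    print(n,f["vertical_fov"],f["cx"],f["cy"],f["D"],f["R"],f["t"])
E
```

```text
pics
{'clock': 0.0, 'qpos': array([-1.21741834e+00,  3.53636701e-01,  1.63415784e+00, -3.23278008e-06,
        1.15521438e+00, -2.38948774e-03]), 'qvel': array([-0.0007271 , -0.00117379, -0.00194336, -0.00100919,  0.00140279,
       -0.00010958]), 'joint_efforts': array([ 1.78733728e-03, -6.05249119e+01, -3.42067945e+01,  1.14240804e-04,
        9.32550902e-03, -1.88357788e-06]), 'eef_pos': array([ 217.5316891 , -585.40686423,  238.55868837]), 'tcp_rot': array([-3.14017638e+00, -4.28397875e-07,  3.55768784e-01]), 'contact_force': array([-0.67237619,  0.68069643,  0.39070149]), 'wrist_torque': array([ 0.01724414, -0.03357339, -0.02519119]), 'grasp_force': 0.0, 'opening': 0.9993325908417549}
scene 46.724857261804964 330.1422976574435 237.93871252821134 [-0.15496718  0.          0.          0.          0.        ] [[ 0.50557179  0.86262697 -0.01648869]
 [ 0.66222985 -0.40023047 -0.63345655]
 [-0.55303598  0.30933846 -0.77360256]] [-285.32819935 -319.0725364  1491.85046201]
top 55.73609076795091 319.42526527117263 236.14702521050432 [-0.00569912  0.          0.          0.          0.        ] [[ 0.02851957 -0.99959145 -0.00189104]
 [-0.9780408  -0.02751387 -0.20658941]
 [ 0.20645298  0.00774135 -0.9784259 ]] [   6.98640447  562.40902003 1075.85726913]
wrist 61.062616160290865 321.6652066560334 235.73584898482522 [-0.0177476  0.         0.         0.         0.       ] [[ 3.49523700e-01 -9.36927331e-01 -5.99260334e-04]
 [-8.99925538e-01 -3.35897900e-01  2.78040692e-01]
 [-2.60705214e-01 -9.66425217e-02 -9.60569110e-01]] [-624.48726816  -36.59760994  377.88824116]
```

View pics/top0.png

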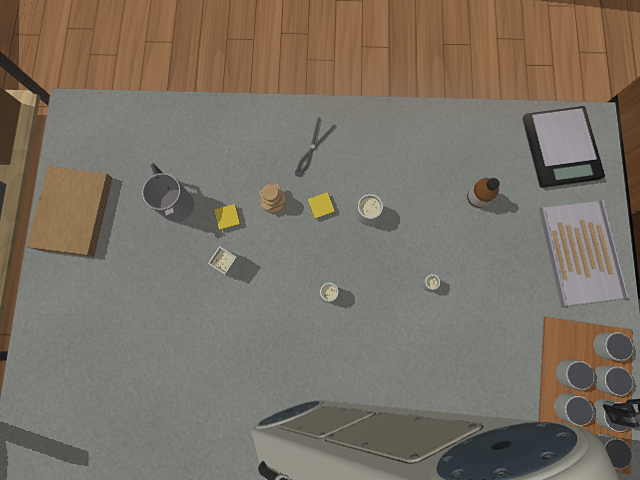

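View pics/scene0.png

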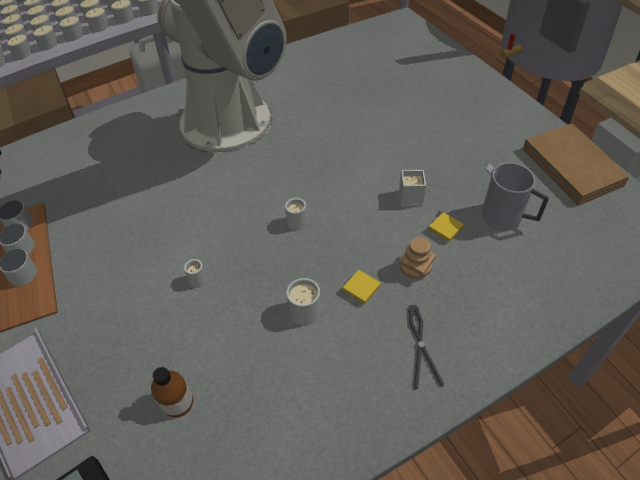

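```bash
cat > h.py <<'E'
import numpy as np,cv2,pickle
from rig import *
def cam(f):
    F=240/np.tan(np.radians(f["vertical_fov"])/2)
    return np.array([[F,0,f["cx"]],[0,F,f["cy"]],[0,0,1.]]),np.array(f["D"],float),np.array(f["R"]),np.array(f["t"]).ravel()
def ray(f,uv,z):
    K,D,R,t=cam(f);p=cv2.undistortPoints(np.array(uv,float).reshape(-1,1,2),K,D).reshape(-1,2)
    d=np.c_[p,np.ones(len(p))]@R;c=-R.T@t
    return c+d*((z-c[2])/d[:,2])[:,None]
def proj(f,X):
    K,D,R,t=cam(f);return cv2.projectPoints(np.array(X,float).reshape(-1,1,3),cv2.Rodrigues(R)[0],t,K,D)[0].reshape(-1,2)
def grab(n,tag=None):
    f=grab_frame(n)
    if tag: cv2.imwrite(f"pics/{tag}.png",f["img"][:,:,::-1]);pickle.dump(f,open(f"pics/{tag}.pkl","wb"))
    return f
def load(tag): return pickle.load(open(f"pics/{tag}.pkl","rb"))
E
python3 - <<'E'
import h;from h import *
import rig;print([a for a in dir(rig) if a[0]!='_'])
np.set_printoptions(precision=1,suppress=True)
t=load("top0");s=load("scene0");w=load("wrist0")
for n,p,z in [("cs",(432,282),50),("cm",(329,292),58),("csq",(222,261),66),("cl",(370,207),72),("pile",(272,188),80),("pitch",(160,190),110),("bottle",(486,187),110),("y1",(228,217),20),("y2",(321,206),20)]:
    print(n,ray(t,p,z))
for n,p,z in [("cs",(194,266),50),("cm",(296,206),58),("csq",(413,175),66),("cl",(304,292),72),("pile",(419,243),80)]:
    print(n,ray(s,p,z))
C=-w["R"].T@w["t"];st=sense();y=st["tcp_rot"][2]
T=np.array([[np.cos(y),np.sin(y),0],[np.sin(y),-np.cos(y),0],[0,0,-1]])
print("cam in tool",T.T@(C-st["eef_pos"]),"\n",w["R"]@T)
t=t["img"];o=[]
for (u,v) in [(432,282),(329,292),(222,261),(370,207),(272,198),(321,206)]:
    o.append(cv2.resize(t[v-25:v+25,u-25:u+25],(260,260),interpolation=cv2.INTER_CUBIC))
cv2.imwrite("pics/crop0.png",np.vstack([np.hstack(o[:3]),np.hstack(o[3:])])[:,:,::-1])
E
```

```text
['MotionError', 'grab_frame', 'sense', 'sign_off', 'tcp_to_tips']
cs [[ 456.1 -257.9   50. ]]
cm [[423.7  -4.4  58. ]]
csq [[491.3 260.3  66. ]]
cl [[ 637.3 -101.6   72. ]]
pile [[677.6 145.2  80. ]]
pitch [[655.3 414.7 110. ]]
bottle [[ 685.1 -380.3  110. ]]
y1 [[614.5 263.4  20. ]]
y2 [[651.1  21.4  20. ]]
cs [[ 459.5 -258.6   50. ]]
cm [[428.9  -5.6  58. ]]
csq [[488.7 263.2  66. ]]
cl [[ 643.3 -102.2   72. ]]
pile [[664.  149.5  80. ]]
cam in tool [  70.7   -0.1 -134. ] 
 [[ 0.   1.   0. ]
 [-1.   0.  -0.3]
 [-0.3 -0.   1. ]]
```

View pics/crop0.png

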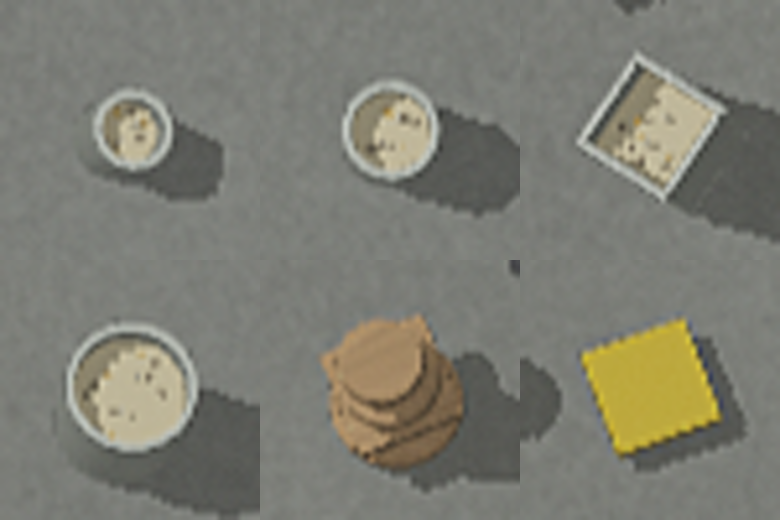

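Call:
step_arm:
  motion:
    - {"claw": 70, "delta_pos": [31.8, -25.5, 0], "turn": -0.064}
    - {"claw": 70, "delta_pos": [30.2, -27.5, 0], "turn": 0}
    - {"claw": 70, "delta_pos": [30.2, -27.5, 0], "turn": 0}
    - {"claw": 70, "delta_pos": [30.2, -27.5, 0], "turn": 0}
    - {"claw": 70, "delta_pos": [30.2, -27.5, 0], "turn": 0}
    - {"claw": 70, "delta_pos": [30.2, -27.5, 0], "turn": 0}
    - {"claw": 70, "delta_pos": [30.2, -27.5, 0], "turn": 0}
    - {"claw": 70, "delta_pos": [30.2, -27.5, 0], "turn": 0}
  force: 30

```text
clock: 0.82
eef_pos: [353.4, -287.1, 239.3]
tcp_rot: [3.142, -0.0, 0.419]
contact_force: [0.8, -0.8, 0.1]
opening: 0.815
grasp_force: 0.0
```

Call:
step_arm:
  motion:
    - {"claw": 70, "delta_pos": [30.2, -27.5, 0], "turn": 0}
    - {"claw": 70, "delta_pos": [30.2, -27.5, 0], "turn": 0}
    - {"claw": 70, "delta_pos": [30.2, -27.5, 0], "turn": 0}
    - {"claw": 70, "delta_pos": [30.2, -27.5, 0], "turn": 0}
    - {"claw": 70, "delta_pos": [0, 0, 0], "turn": 0}
    - {"claw": 70, "delta_pos": [0, 0, 0], "turn": 0}
    - {"claw": 70, "delta_pos": [0, 0, 0], "turn": 0}

```text
clock: 1.4
eef_pos: [418.5, -139.2, 239.2]
tcp_rot: [3.141, 0.001, 0.421]
contact_force: [-0.8, 0.1, 0.4]
opening: 0.82
grasp_force: 0.0
```

Run:
```python
from h import *
print(sense()["eef_pos"],sense()["tcp_rot"],sense()["contact_force"],tcp_to_tips if not callable(tcp_to_tips) else tcp_to_tips())
grab("wrist","w1")
```

```text
[ 418.53939145 -139.20970886  239.17783363] [3.14149904e+00 5.43747338e-04 4.21281769e-01] [-0.77045691  0.10084378  0.43415157] 8.0
```

View pics/w1.png

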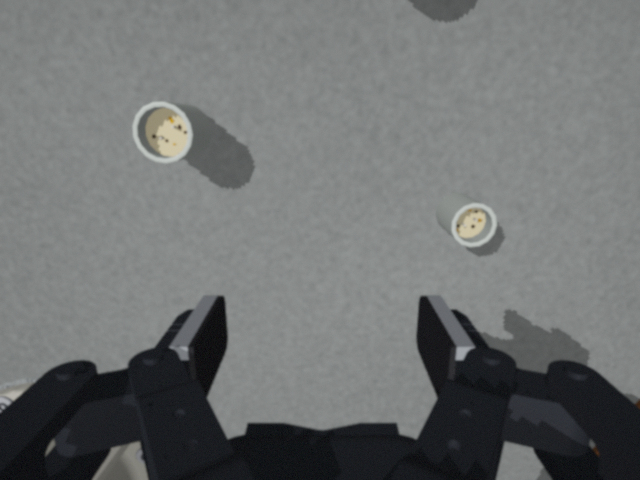

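Call:
step_arm:
  motion:
    - {"claw": 70, "delta_pos": [34, -20, 0], "turn": 0}
    - {"claw": 70, "delta_pos": [34, -20, 0], "turn": 0}
    - {"claw": 70, "delta_pos": [34, -20, 0], "turn": 0}
    - {"claw": 70, "delta_pos": [34, -20, 0], "turn": 0}
    - {"claw": 70, "delta_pos": [34, -20, 0], "turn": 0}
    - {"claw": 70, "delta_pos": [34, -20, 0], "turn": 0}
    - {"claw": 70, "delta_pos": [34, -20, 0], "turn": 0}
    - {"claw": 70, "delta_pos": [34, -20, 0], "turn": 0}

```text
clock: 2.12
eef_pos: [603.1, 117.1, 239.0]
tcp_rot: [3.141, 0.0, 0.417]
contact_force: [0.5, -0.1, 0.6]
opening: 0.821
grasp_force: 0.0
```

Call:
step_arm:
  motion:
    - {"claw": 70, "delta_pos": [0, 0, 0], "turn": 0}
    - {"claw": 70, "delta_pos": [0, 0, 0], "turn": 0}
    - {"claw": 70, "delta_pos": [0, 0, 0], "turn": 0}

```text
clock: 2.37
eef_pos: [601.6, 115.9, 238.6]
tcp_rot: [3.142, 0.002, 0.418]
contact_force: [-0.5, 0.6, -0.2]
opening: 0.822
grasp_force: 0.0
```

```bash
cat >> h.py <<'E'
from scipy.optimize import least_squares
def rim(f,xy,z,r,square=False):
    """centre (and yaw) of a white rim near xy at height z"""
    uv=proj(f,[[*xy,z]])[0]; px=np.abs(proj(f,[[xy[0]+r,xy[1],z]])[0]-uv).max()
    hsv=cv2.cvtColor(f["img"],cv2.COLOR_RGB2HSV)
    m=((hsv[...,2]>165)&(hsv[...,1]<40)).astype(np.uint8)
    b=np.zeros_like(m);cv2.circle(b,tuple(int(v) for v in uv),int(px*1.9),1,-1)
    cs,_=cv2.findContours(m&b,cv2.RETR_EXTERNAL,cv2.CHAIN_APPROX_NONE)
    c=max(cs,key=lambda c:cv2.contourArea(cv2.convexHull(c))).reshape(-1,2)
    P=ray(f,c,z)[:,:2]
    if square:
        (cx,cy),s,a=cv2.minAreaRect(P.astype(np.float32));return np.array([cx,cy,*s,a])
    q=least_squares(lambda q:np.hypot(*(P-q[:2]).T)-q[2],[*P.mean(0),r],loss="soft_l1",f_scale=.5)
    return np.array([*q.x,np.sqrt(np.mean(q.fun**2))])
RIM=dict(small=(456,-258,50,19),medium=(425,-5,58,23),square=(491,261,66,26),large=(638,-101,72,32))
def rimof(f,n): a=RIM[n];return rim(f,a[:2],a[2],a[3],n=="square")
E
python3 - <<'E'
from h import *
np.set_printoptions(precision=1,suppress=True)
print(sense()["eef_pos"],sense()["tcp_rot"])
w1=load("w1");w2=grab("wrist","w2");t=load("top0");s=load("scene0")
for n in RIM:
  for k,f in dict(w1=w1,w2=w2,top=t,scene=s).items():
    try: print(n,k,rimof(f,n))
    except Exception as e: print(n,k,"none")
E
```

```text
[601.6 115.9 238.6] [3.1 0.  0.4]
small w1 [ 457.6 -258.9   18.1    0.3]
small w2 none
small top [ 457.6 -258.1   17.3    0.7]
small scene [ 457.8 -262.5   14.7    0.4]
medium w1 [424.3  -4.6  22.1   0.2]
medium w2 [425.1  -3.7  21.    1.9]
medium top [424.8  -3.3  21.1   0.6]
medium scene [428.9 -14.7  10.3   0.7]
square w1 none
square w2 [494.5 260.7  51.3  51.   59.8]
square top [494.2 262.   50.3  51.1  59.8]
square scene [487.7 236.5   1.7  12.8  64.7]
large w1 none
large w2 [ 640.7 -101.4   31.2    0.3]
large top [ 640.3 -101.2   29.9    0.8]
large scene [ 639.8 -102.7   29.9    0.6]
```

View pics/w2.png

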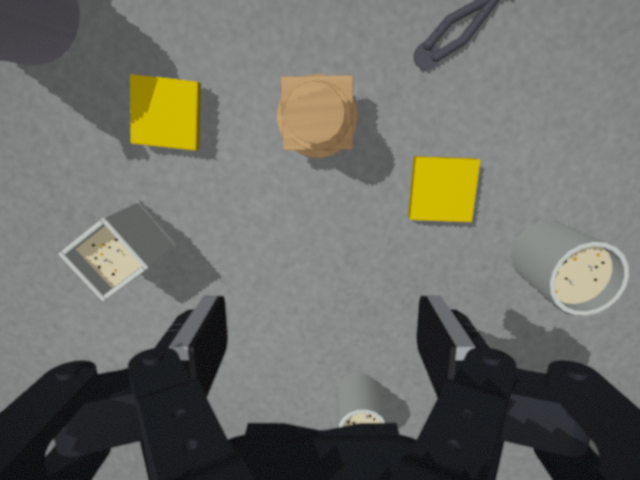

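Run:
```python
from h import *
np.set_printoptions(precision=1,suppress=True)
f=load("w2");x0,y0=255,50;k=5
c=cv2.resize(f["img"][y0:y0+120,x0:x0+120],None,fx=k,fy=k,interpolation=cv2.INTER_CUBIC)
g=cv2.createCLAHE(4,(4,4)).apply(cv2.cvtColor(c,cv2.COLOR_RGB2GRAY))
g=cv2.GaussianBlur(g,(0,0),4)
for z,r in [(80,21),(60,25),(20,34)]:
    px=407/(372.6-z)*r*k
    h=cv2.HoughCircles(g,cv2.HOUGH_GRADIENT,1.5,20,param1=60,param2=20,minRadius=int(px*.95),maxRadius=int(px*1.06))
    if h is not None:
        for u,v,rr in h[0][:3]: print(z,rr/px,(u/k+x0,v/k+y0),ray(f,[u/k+x0-.4,v/k+y0-.4],z)[0])
hsv=cv2.cvtColor(f["img"],cv2.COLOR_RGB2HSV)
print("sq corners",[ray(f,p,40)[0][:2] for p in [(281,76),(352,76),(352,149),(281,149)]])
cv2.imwrite("pics/pile.png",np.hstack([c[:,:,::-1]]))
```

```text
sq corners [array([681.7, 185.5]), array([703.9, 135.8]), array([654.1, 112.4]), array([630.9, 164.5])]
```

View pics/pile.png

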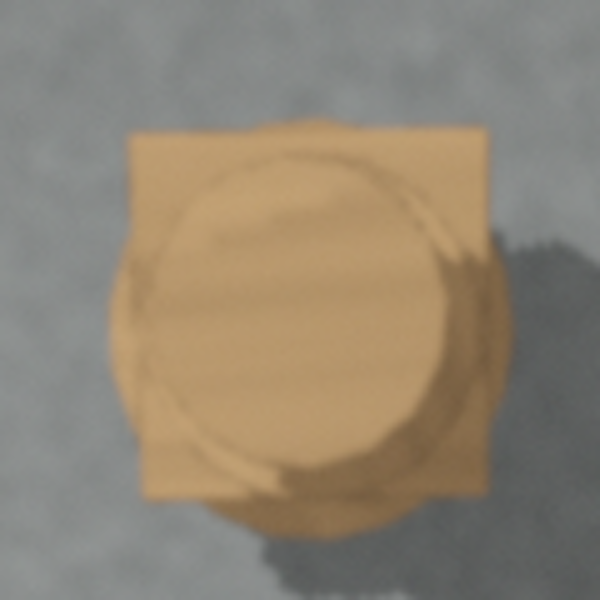

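```bash
cat >> h.py <<'E'
def go(x,y,z,yaw=None):
    s=sense();p=s["eef_pos"];a=s["tcp_rot"][2];d=np.array([x,y,z])-p
    return np.round([np.cos(a)*d[0]+np.sin(a)*d[1],np.sin(a)*d[0]-np.cos(a)*d[1],-d[2]],1), None if yaw is None else round(a-yaw,3)
def tip(w): return 8-76.6*(1-np.cos(np.arcsin(w/2/76.6)))
E
python3 - <<'E'
from h import *
f=load("w2");p=ray(f,[313.2,111.6],80)[0];print(p,go(p[0],p[1],71),[tip(w) for w in(42,50,56,68)])
E
```

```text
[667.62073274 151.51931197  80.        ] (array([ 75.1,  -5.9, 167.9]), None) [np.float64(5.065188522123526), np.float64(3.8055246510927487), np.float64(2.699088353218092), np.float64(0.04080419109321287)]
```

Call:
step_arm:
  motion:
    - {"claw": 66, "delta_pos": [25, -2, 28], "turn": 0}
    - {"claw": 66, "delta_pos": [25, -2, 28], "turn": 0}
    - {"claw": 66, "delta_pos": [25.1, -1.9, 28], "turn": 0}
    - {"claw": 66, "delta_pos": [0, 0, 35], "turn": 0}
    - {"claw": 66, "delta_pos": [0, 0, 28], "turn": 0}
    - {"claw": 66, "delta_pos": [0, 0, 14], "turn": 0}
    - {"claw": 66, "delta_pos": [0, 0, 6.5], "turn": 0}
    - {"claw": 66, "delta_pos": [0, 0, 0], "turn": 0}

```text
clock: 3.08
eef_pos: [667.3, 152.4, 71.1]
tcp_rot: [-3.141, 0.002, 0.418]
contact_force: [0.7, -0.6, -0.1]
opening: 0.775
grasp_force: 0.0
```

Run:
```python
from h import *
print(sense()["eef_pos"],go(667.6,151.5,71))
grab("wrist","w3")
```

```text
[667.31795102 152.39071759  71.09281871] (array([-0.1,  0.9,  0.1]), None)
```

View pics/w3.png

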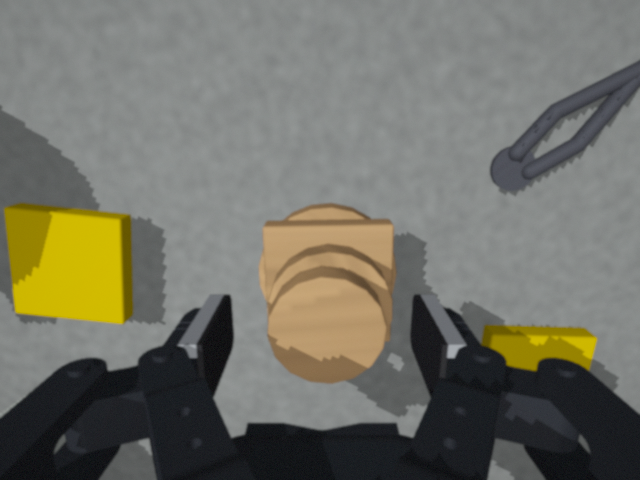

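Call:
step_arm:
  motion:
    - {"claw": 50, "delta_pos": [0, 0.9, 0], "turn": 0}
    - {"claw": 44, "delta_pos": [0, 0, 0], "turn": 0}
    - {"claw": 38, "delta_pos": [0, 0, 0], "turn": 0}
    - {"claw": 38, "delta_pos": [0, 0, 0], "turn": 0}
    - {"claw": 38, "delta_pos": [0, 0, 0], "turn": 0}
    - {"claw": 38, "delta_pos": [0, 0, 0], "turn": 0}
  force: 25

```text
clock: 3.63
eef_pos: [669.7, 153.1, 74.1]
tcp_rot: [3.141, -0.003, 0.42]
contact_force: [0.0, -1.6, 6.1]
opening: 0.462
grasp_force: 24.6
```

Run:
```python
from h import *
s=sense();print(s["eef_pos"],s["contact_force"],s["wrist_torque"],s["opening"]*85.4)
grab("wrist","w4")
```

```text
[669.72060997 153.08251219  74.05001874] [ 0.00795469 -1.62595005  6.11673122] [-0.1655782   0.08887412  0.01536625] 39.49609874414785
```

View pics/w4.png

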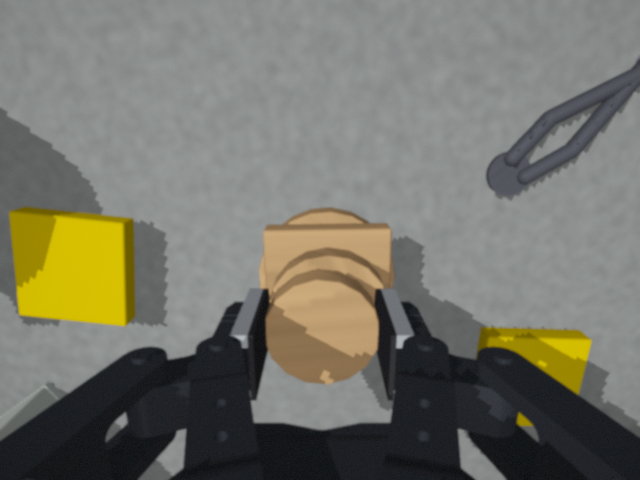

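Call:
step_arm:
  motion:
    - {"claw": 38, "delta_pos": [0, 0, -3], "turn": 0}
    - {"claw": 38, "delta_pos": [0, 0, -4], "turn": 0}
    - {"claw": 38, "delta_pos": [0, 0, -6], "turn": 0}
    - {"claw": 38, "delta_pos": [0, 0, 0], "turn": 0}
    - {"claw": 38, "delta_pos": [0, 0, 0], "turn": 0}

```text
clock: 4.1
eef_pos: [668.8, 153.0, 85.6]
tcp_rot: [3.141, -0.001, 0.42]
contact_force: [-1.0, -0.4, -0.0]
opening: 0.46
grasp_force: 25.2
```

Run:
```python
from h import *
s=sense();print(s["eef_pos"],s["contact_force"],s["wrist_torque"],s["opening"]*85.4)
grab("wrist","w5");f=grab("scene","s5")
u,v=(int(a) for a in proj(f,[668,151,75])[0])
cv2.imwrite("pics/s5c.png",cv2.resize(f["img"][v-60:v+60,u-80:u+80],(800,600),interpolation=cv2.INTER_CUBIC)[:,:,::-1])
```

```text
[668.8451222  153.03040594  85.59111745] [-0.97127035 -0.44746493 -0.00632651] [-0.02928208 -0.07874798 -0.05339328] 39.32409644480621
```

View pics/s5c.png

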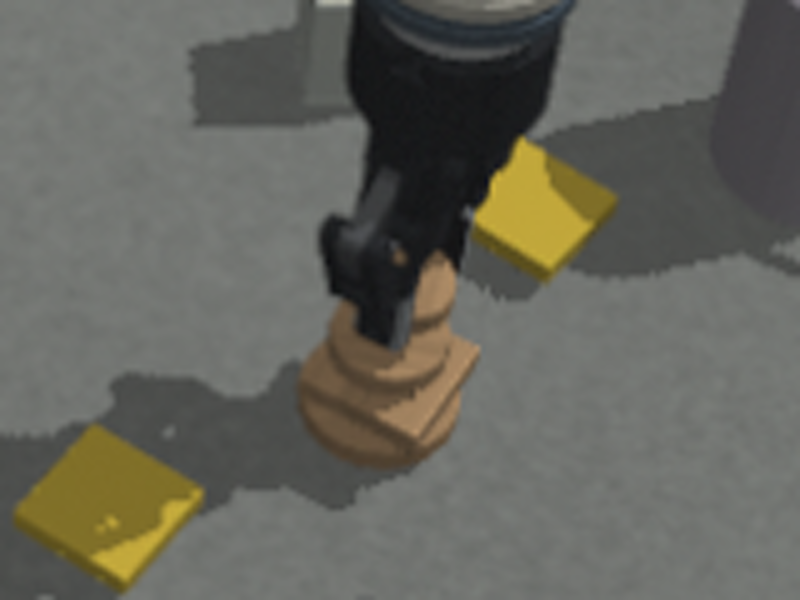

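```bash
cat >> h.py <<'E'
def toolxy(P):
    s=sense();a=s["tcp_rot"][2];d=np.atleast_2d(P)[:,:2]-s["eef_pos"][:2]
    return np.c_[np.cos(a)*d[:,0]+np.sin(a)*d[:,1],np.sin(a)*d[:,0]-np.cos(a)*d[:,1]]
def held(f,ztop,r):
    """centre of the held round lid in tool xy, from the lower (near-wrist) edge of its top face"""
    hsv=cv2.cvtColor(cv2.GaussianBlur(f["img"],(3,3),0),cv2.COLOR_RGB2HSV)
    m=(hsv[...,0]>6)&(hsv[...,0]<22)&(hsv[...,1]>70)&(hsv[...,2]>40)
    pts=[]
    for u in range(322-int(1.8*r),322+int(1.8*r)):
        v=np.nonzero(m[290:425,u])[0]
        if len(v): pts.append((u,290+v.max()+.5))
    P=toolxy(ray(f,pts,ztop))
    q=least_squares(lambda q:np.hypot(*(P-q).T)-r,[0,0],loss="soft_l1",f_scale=.5)
    return q.x,np.abs(q.fun).mean(),len(pts)
E
python3 - <<'E'
from h import *
f=load("w5");print(held(f,91.6,21));c=RIM
print(go(457.6,-258.6,150))
E
```

```text
(array([-0.91647322,  0.22092493]), np.float64(0.16467170010691456), 74)
(array([-360.2,  289.9,  -65.2]), None)
```

Call:
step_arm:
  motion:
    - {"claw": 38, "delta_pos": [0, 0, -30], "turn": 0}
    - {"claw": 38, "delta_pos": [-28, 22, -20], "turn": 0}
    - {"claw": 38, "delta_pos": [-30, 24, -15], "turn": 0}
    - {"claw": 38, "delta_pos": [-30.1, 24.4, 0], "turn": 0}
    - {"claw": 38, "delta_pos": [-30.1, 24.4, 0], "turn": 0}
    - {"claw": 38, "delta_pos": [-30.1, 24.4, 0], "turn": 0}
    - {"claw": 38, "delta_pos": [-30.1, 24.4, 0], "turn": 0}
    - {"claw": 38, "delta_pos": [-30.1, 24.4, 0], "turn": 0}

```text
clock: 4.87
eef_pos: [545.3, -86.8, 149.7]
tcp_rot: [-3.142, 0.0, 0.42]
contact_force: [0.2, -0.1, 0.0]
opening: 0.459
grasp_force: 25.4
```

Call:
step_arm:
  motion:
    - {"claw": 38, "delta_pos": [-30.1, 24.4, 0], "turn": 0}
    - {"claw": 38, "delta_pos": [-30.1, 24.4, 0], "turn": 0}
    - {"claw": 38, "delta_pos": [-30.1, 24.4, 0], "turn": 0}
    - {"claw": 38, "delta_pos": [-30.1, 24.4, 0], "turn": 0}
    - {"claw": 38, "delta_pos": [-30.1, 24.4, 0], "turn": 0}
    - {"claw": 38, "delta_pos": [0, 0, 0], "turn": 0}
    - {"claw": 38, "delta_pos": [0, 0, 0], "turn": 0}
    - {"claw": 38, "delta_pos": [0, 0, 0], "turn": 0}

```text
clock: 5.53
eef_pos: [458.7, -258.1, 149.6]
tcp_rot: [-3.141, -0.0, 0.419]
contact_force: [-0.5, -0.1, -0.7]
opening: 0.462
grasp_force: 25.5
```

Run:
```python
from h import *
s=sense();print(s["eef_pos"],s["tcp_rot"],s["contact_force"])
f=grab("wrist","w6");z=s["eef_pos"][2]
print(held(f,z+6,21),go(458.3,-258,z))
try:print(rimof(f,"small"))
except Exception as e:print(e)
```

```text
[ 458.68802491 -258.14702364  149.63299353] [-3.14110047e+00 -1.05617510e-04  4.18595930e-01] [-0.48260823 -0.12696809 -0.67540382]
(array([-1.95159011,  0.47774509]), np.float64(0.17571963929435994), 74) (array([-0.8,  0.1,  0. ]), None)
[ 457.57988425 -259.01455377   18.27992531    0.53510083]
```

View pics/w6.png

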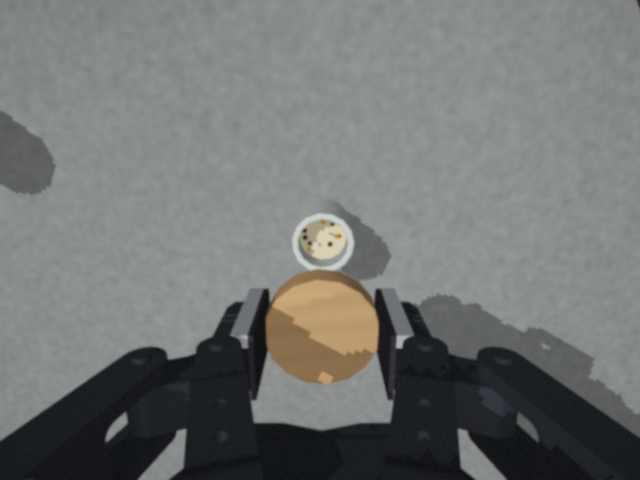

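Call:
step_arm:
  motion:
    - {"claw": 38, "delta_pos": [0, 0, 25], "turn": 0}
    - {"claw": 38, "delta_pos": [0, 0, 25], "turn": 0}
    - {"claw": 38, "delta_pos": [0, 0, 15], "turn": 0}
    - {"claw": 38, "delta_pos": [0, 0, 10], "turn": 0}
    - {"claw": 38, "delta_pos": [0, 0, 5], "turn": 0}
    - {"claw": 38, "delta_pos": [0, 0, 5], "turn": 0}
    - {"claw": 38, "delta_pos": [0, 0, 3], "turn": 0}
    - {"claw": 38, "delta_pos": [0, 0, 0], "turn": 0}

```text
clock: 6.25
eef_pos: [459.1, -258.1, 61.8]
tcp_rot: [3.141, -0.0, 0.42]
contact_force: [-0.4, 0.2, 0.1]
opening: 0.464
grasp_force: 25.5
```

Call:
step_arm:
  motion:
    - {"claw": 38, "delta_pos": [0, 0, 1.5], "turn": 0}
    - {"claw": 38, "delta_pos": [0, 0, 1.5], "turn": 0}
    - {"claw": 38, "delta_pos": [0, 0, 1], "turn": 0}
    - {"claw": 38, "delta_pos": [0, 0, 1], "turn": 0}
    - {"claw": 38, "delta_pos": [0, 0, 0], "turn": 0}

```text
clock: 6.67
eef_pos: [458.8, -258.3, 56.8]
tcp_rot: [3.141, -0.0, 0.42]
contact_force: [-0.3, 0.0, -0.4]
opening: 0.463
grasp_force: 25.5
```

Call:
step_arm:
  motion:
    - {"claw": 38, "delta_pos": [0, 0, 1], "turn": 0}
    - {"claw": 38, "delta_pos": [0, 0, 0.5], "turn": 0}
    - {"claw": 38, "delta_pos": [0, 0, 0], "turn": 0}

```text
clock: 6.92
eef_pos: [458.9, -258.4, 56.0]
tcp_rot: [3.141, -0.0, 0.42]
contact_force: [-2.0, 1.7, 10.4]
opening: 0.462
grasp_force: 26.2
```

Call:
step_arm:
  motion:
    - {"claw": 42, "delta_pos": [0, 0, -0.5], "turn": 0}
    - {"claw": 46, "delta_pos": [0, 0, 0], "turn": 0}
    - {"claw": 50, "delta_pos": [0, 0, 0], "turn": 0}
    - {"claw": 56, "delta_pos": [0, 0, 0], "turn": 0}
    - {"claw": 56, "delta_pos": [0, 0, 0], "turn": 0}
    - {"claw": 56, "delta_pos": [0, 0, -10], "turn": 0}
    - {"claw": 56, "delta_pos": [0, 0, -20], "turn": 0}

```text
clock: 7.5
eef_pos: [457.4, -257.4, 84.7]
tcp_rot: [-3.138, 0.002, 0.42]
contact_force: [-0.1, -1.0, 1.0]
opening: 0.658
grasp_force: 0.0
```

Call:
step_arm:
  motion:
    - {"claw": 66, "delta_pos": [0, 0, -30], "turn": 0}
    - {"claw": 66, "delta_pos": [0, 0, -35], "turn": 0}
    - {"claw": 66, "delta_pos": [-36, 0, 0], "turn": 0}
    - {"claw": 66, "delta_pos": [-36, 0, 0], "turn": 0}
    - {"claw": 66, "delta_pos": [0, 0, 0], "turn": 0}
    - {"claw": 66, "delta_pos": [0, 0, 0], "turn": 0}

```text
clock: 8.0
eef_pos: [391.9, -288.1, 151.7]
tcp_rot: [3.141, -0.0, 0.417]
contact_force: [0.5, -0.1, 0.8]
opening: 0.776
grasp_force: 0.0
```

Run:
```python
from h import *
s=sense();print(s["eef_pos"],s["tcp_rot"],s["contact_force"])
f=grab("wrist","w7");g=grab("scene","s7")
z=s["eef_pos"][2]
uv=proj(f,[457.6,-259,70])[0];print(uv)
hsv=cv2.cvtColor(f["img"],cv2.COLOR_RGB2HSV);m=((hsv[...,0]>6)&(hsv[...,0]<22)&(hsv[...,1]>70)).astype(np.uint8)
m[300:]=0
c=max(cv2.findContours(m,0,1)[0],key=cv2.contourArea);P=ray(f,c.reshape(-1,2),62)[:,:2]
q=least_squares(lambda q:np.hypot(*(P-q[:2]).T)-q[2],[*P.mean(0),21],loss="soft_l1");print(q.x,cv2.contourArea(c))
u,v=(int(a) for a in proj(g,[457,-259,55])[0])
a=cv2.resize(g["img"][v-30:v+30,u-40:u+40],(400,300),interpolation=2)
u,v=(int(a) for a in uv);b=cv2.resize(f["img"][v-45:v+45,u-60:u+60],(400,300),interpolation=2)
cv2.imwrite("pics/c7.png",np.hstack([a,b])[:,:,::-1])
```

```text
[ 391.88103364 -288.08281769  151.65196938] [ 3.14108515e+00 -2.83533244e-04  4.17489704e-01] [ 0.54204572 -0.05319557  0.8283972 ]
[321.66333381 115.79963262]
[ 456.15669897 -259.67363607   20.21750592] 4754.5
```

View pics/c7.png

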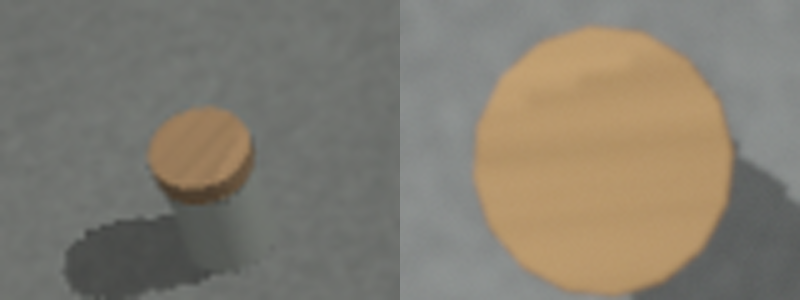

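Call:
step_arm:
  motion:
    - {"claw": 52, "delta_pos": [-20, 0, 35], "turn": 0}
    - {"claw": 52, "delta_pos": [0, 0, 35], "turn": 0}
    - {"claw": 52, "delta_pos": [0, 0, 30], "turn": 0}
    - {"claw": 52, "delta_pos": [0, 0, 18], "turn": 0}
    - {"claw": 52, "delta_pos": [0, 0, 8], "turn": 0}
    - {"claw": 52, "delta_pos": [0, 0, 4], "turn": 0}
    - {"claw": 52, "delta_pos": [0, 0, 2], "turn": 0}
    - {"claw": 52, "delta_pos": [0, 0, 0], "turn": 0}

```text
clock: 8.77
eef_pos: [375.6, -296.0, 19.3]
tcp_rot: [3.141, -0.0, 0.42]
contact_force: [-0.5, 0.6, -0.4]
opening: 0.609
grasp_force: 0.0
```

Call:
step_arm:
  motion:
    - {"claw": 52, "delta_pos": [0, 0, 1], "turn": 0}
    - {"claw": 52, "delta_pos": [0, 0, 1], "turn": 0}
    - {"claw": 52, "delta_pos": [0, 0, 1], "turn": 0}
    - {"claw": 52, "delta_pos": [0, 0, 0], "turn": 0}

```text
clock: 9.1
eef_pos: [375.0, -295.9, 16.2]
tcp_rot: [3.141, -0.0, 0.42]
contact_force: [0.5, -1.2, -0.1]
opening: 0.61
grasp_force: 0.0
```

Call:
step_arm:
  motion:
    - {"claw": 52, "delta_pos": [0, 0, 1], "turn": 0}
    - {"claw": 52, "delta_pos": [0, 0, 1], "turn": 0}
    - {"claw": 52, "delta_pos": [0, 0, 0], "turn": 0}

```text
clock: 9.35
eef_pos: [374.7, -295.7, 13.7]
tcp_rot: [-3.141, 0.0, 0.42]
contact_force: [-0.5, 0.8, -0.1]
opening: 0.61
grasp_force: 0.0
```

Call:
step_arm:
  motion:
    - {"claw": 52, "delta_pos": [0, 0, 1.5], "turn": 0}
    - {"claw": 52, "delta_pos": [0, 0, 1], "turn": 0}
    - {"claw": 52, "delta_pos": [0, 0, 0], "turn": 0}

```text
clock: 9.6
eef_pos: [374.7, -295.7, 11.1]
tcp_rot: [-3.141, 0.0, 0.42]
contact_force: [0.6, -0.1, -0.1]
opening: 0.609
grasp_force: 0.0
```

Call:
step_arm:
  motion:
    - {"claw": 52, "delta_pos": [0, 0, 1], "turn": 0}
    - {"claw": 52, "delta_pos": [0, 0, 1], "turn": 0}
    - {"claw": 52, "delta_pos": [0, 0, 0], "turn": 0}

```text
clock: 9.85
eef_pos: [374.7, -295.7, 9.1]
tcp_rot: [-3.141, 0.0, 0.42]
contact_force: [-0.8, -0.8, -0.1]
opening: 0.607
grasp_force: 0.0
```

Call:
step_arm:
  motion:
    - {"claw": 52, "delta_pos": [0, 0, 1], "turn": 0}
    - {"claw": 52, "delta_pos": [0, 0, 1], "turn": 0}
    - {"claw": 52, "delta_pos": [0, 0, 0], "turn": 0}

```text
clock: 10.1
eef_pos: [374.7, -295.7, 7.1]
tcp_rot: [-3.141, 0.0, 0.42]
contact_force: [-0.2, -0.7, -0.4]
opening: 0.604
grasp_force: 0.0
```

Call:
step_arm:
  motion:
    - {"claw": 52, "delta_pos": [0, 0, 1], "turn": 0}
    - {"claw": 52, "delta_pos": [0, 0, 1], "turn": 0}
    - {"claw": 52, "delta_pos": [0, 0, 0], "turn": 0}

```text
clock: 10.35
eef_pos: [374.7, -295.7, 5.1]
tcp_rot: [-3.141, 0.0, 0.42]
contact_force: [0.8, -0.1, 0.1]
opening: 0.608
grasp_force: 0.0
```

Call:
step_arm:
  motion:
    - {"claw": 52, "delta_pos": [0, 0, 1], "turn": 0}
    - {"claw": 52, "delta_pos": [0, 0, 1], "turn": 0}
    - {"claw": 52, "delta_pos": [0, 0, 0], "turn": 0}

```text
clock: 10.6
eef_pos: [374.8, -295.8, 4.5]
tcp_rot: [3.142, -0.0, 0.42]
contact_force: [-3.6, 4.6, 24.9]
opening: 0.606
grasp_force: 12.3
```

Call:
step_arm:
  motion:
    - {"claw": 70, "delta_pos": [0, 0, -35], "turn": 0}
    - {"claw": 70, "delta_pos": [0, 0, -41], "turn": 0}
    - {"claw": 70, "delta_pos": [0, 0, -41], "turn": 0}
    - {"claw": 70, "delta_pos": [31.5, -24, -6.5], "turn": 0}
    - {"claw": 70, "delta_pos": [31.5, -24, -6.5], "turn": 0}
    - {"claw": 70, "delta_pos": [31.5, -24, -6.5], "turn": 0}
    - {"claw": 70, "delta_pos": [31.5, -24, -6.5], "turn": 0}
    - {"claw": 70, "delta_pos": [31.5, -24, -6.5], "turn": 0}

```text
clock: 11.27
eef_pos: [470.2, -120.3, 153.4]
tcp_rot: [3.141, -0.0, 0.419]
contact_force: [0.3, 0.1, -0.2]
opening: 0.819
grasp_force: 0.0
```

Call:
step_arm:
  motion:
    - {"claw": 70, "delta_pos": [31.5, -24, -6.5], "turn": 0}
    - {"claw": 70, "delta_pos": [31.5, -24, -6.5], "turn": 0}
    - {"claw": 70, "delta_pos": [31.5, -24, -6.5], "turn": 0}
    - {"claw": 70, "delta_pos": [31.5, -24, -6.5], "turn": 0}
    - {"claw": 70, "delta_pos": [31.5, -24, -6.5], "turn": 0}
    - {"claw": 70, "delta_pos": [31.5, -24, -6.5], "turn": 0}
    - {"claw": 70, "delta_pos": [31.5, -24, -6.5], "turn": 0}
    - {"claw": 70, "delta_pos": [0, 0, 0], "turn": 0}

```text
clock: 11.93
eef_pos: [606.3, 127.2, 199.8]
tcp_rot: [-3.141, -0.006, 0.423]
contact_force: [-1.0, -1.3, -0.1]
opening: 0.822
grasp_force: 0.0
```

Call:
step_arm:
  motion:
    - {"claw": 70, "delta_pos": [0, 0, 0], "turn": 0}
    - {"claw": 70, "delta_pos": [0, 0, 0], "turn": 0}

```text
clock: 12.1
eef_pos: [601.9, 121.3, 197.7]
tcp_rot: [-3.142, 0.001, 0.421]
contact_force: [-0.5, -0.8, -0.1]
opening: 0.823
grasp_force: 0.0
```

Run:
```python
from h import *
s=sense();print(s["eef_pos"],s["tcp_rot"],s["contact_force"])
f=grab("wrist","w8")
print(rimof(f,"square"),proj(f,[667.6,151,60]))
x,y=(int(a) for a in proj(f,[667.6,151,60])[0]);x0,y0=x-75,y-56;print(x0,y0)
cv2.imwrite("pics/c8.png",cv2.resize(f["img"][y0:y0+112,x0:x0+150],None,fx=5,fy=5,interpolation=2)[:,:,::-1])
```

```text
[601.88408683 121.25677161 197.7017815 ] [-3.14155516e+00  1.41142927e-03  4.20703934e-01] [-0.50446471 -0.79178903 -0.05453808]
[494.56054688 260.64910889  51.08456802  51.03746796  59.75202179] [[321.07793083 115.48126711]]
246 59
```

View pics/c8.png

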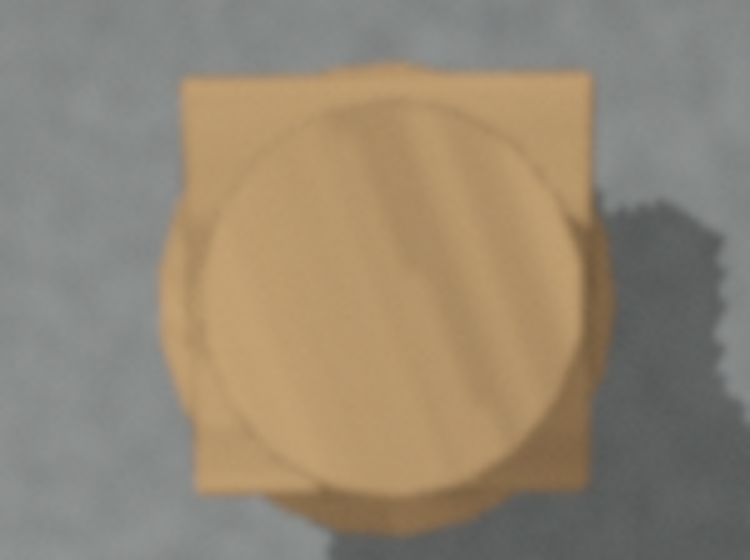

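Run:
```python
from h import *
np.set_printoptions(precision=1,suppress=True)
f=load("w8");m=ray(f,[324.2,118.1],60)[0];e=ray(f,[[246+u/5-.4,59+v/5-.4] for u,v in [(203,297),(583,297),(393,98),(393,497)]],60);print(m,np.hypot(*(e[1]-e[0])[:2]),np.hypot(*(e[3]-e[2])[:2]))
q=ray(f,[[246+u/5-.4,59+v/5-.4] for u,v in [(182,78),(592,72),(590,492),(195,492)]],40);d=np.diff(q[[0,1,2,3,0]],axis=0)
print("sq",q.mean(0),np.hypot(d[:,0],d[:,1]),np.degrees(np.arctan2(d[:,1],d[:,0]))%90)
L=ray(f,[[246+u/5-.4,59+v/5-.4] for u,v in [(160,300),(612,300)]],20);print("large y line",L)
print(go(m[0],m[1],53))
```

```text
[666.9 148.5  60. ] 48.82899773461658 49.43048933450138
sq [667.8 149.3  40. ] [55.  55.7 55.9 54.9] [25.  25.5 24.2 24.6]
large y line [[652.6 179.5  20. ]
 [679.9 118.6  20. ]]
(array([ 71. ,   1.1, 144.7]), None)
```

Call:
step_arm:
  motion:
    - {"claw": 70, "delta_pos": [24, 0.4, 25], "turn": 0}
    - {"claw": 70, "delta_pos": [24, 0.4, 25], "turn": 0}
    - {"claw": 70, "delta_pos": [23, 0.3, 25], "turn": 0}
    - {"claw": 70, "delta_pos": [0, 0, 35], "turn": 0}
    - {"claw": 70, "delta_pos": [0, 0, 20], "turn": 0}
    - {"claw": 70, "delta_pos": [0, 0, 10], "turn": 0}
    - {"claw": 70, "delta_pos": [0, 0, 4.7], "turn": 0}
    - {"claw": 70, "delta_pos": [0, 0, 0], "turn": 0}

```text
clock: 12.82
eef_pos: [667.3, 148.2, 53.2]
tcp_rot: [-3.141, 0.001, 0.419]
contact_force: [-0.3, 0.7, 0.5]
opening: 0.819
grasp_force: 0.0
```

Call:
step_arm:
  motion:
    - {"claw": 60, "delta_pos": [0, 0, 0], "turn": 0}
    - {"claw": 54, "delta_pos": [0, 0, 0], "turn": 0}
    - {"claw": 50, "delta_pos": [0, 0, 0], "turn": 0}
    - {"claw": 47, "delta_pos": [0, 0, 0], "turn": 0}
    - {"claw": 46, "delta_pos": [0, 0, 0], "turn": 0}
    - {"claw": 46, "delta_pos": [0, 0, 0], "turn": 0}
  force: 25

```text
clock: 13.32
eef_pos: [668.8, 149.4, 55.5]
tcp_rot: [3.141, -0.002, 0.42]
contact_force: [-1.6, -0.7, 5.4]
opening: 0.558
grasp_force: 25.0
```

Call:
step_arm:
  motion:
    - {"claw": 46, "delta_pos": [0, 0, -10], "turn": 0}
    - {"claw": 46, "delta_pos": [0, 0, -35], "turn": 0}
    - {"claw": 46, "delta_pos": [-35.5, 5, -10.5], "turn": 0}
    - {"claw": 46, "delta_pos": [-35.5, 5, -10.5], "turn": 0}
    - {"claw": 46, "delta_pos": [-35.5, 5, -10.5], "turn": 0}
    - {"claw": 46, "delta_pos": [-35.5, 5, -10.5], "turn": 0}
    - {"claw": 46, "delta_pos": [-35.5, 5, -10.5], "turn": 0}
    - {"claw": 46, "delta_pos": [-35.5, 5, -10.5], "turn": 0}

```text
clock: 13.98
eef_pos: [484.2, 34.4, 162.9]
tcp_rot: [3.141, -0.001, 0.42]
contact_force: [0.4, -0.4, 0.7]
opening: 0.555
grasp_force: 26.0
```

Call:
step_arm:
  motion:
    - {"claw": 46, "delta_pos": [-35.5, 5, -10.5], "turn": 0}
    - {"claw": 46, "delta_pos": [-35.5, 5, -10.5], "turn": 0}
    - {"claw": 46, "delta_pos": [0, 0, 0], "turn": 0}
    - {"claw": 46, "delta_pos": [0, 0, 0], "turn": 0}
    - {"claw": 46, "delta_pos": [0, 0, 0], "turn": 0}

```text
clock: 14.4
eef_pos: [425.8, -3.0, 183.6]
tcp_rot: [3.141, -0.003, 0.419]
contact_force: [2.0, -0.5, 0.5]
opening: 0.557
grasp_force: 26.0
```

```bash
cat >> h.py <<'E'
def hover(name,r,top,tag):
    s=sense();print(s["eef_pos"],s["tcp_rot"],s["contact_force"]);f=grab("wrist",tag);z=s["eef_pos"][2]
    h,e,n=held(f,z+top,r);c=rimof(f,name);t=toolxy(c[:2])[0]
    print("held",h,e,n,"rim",c,"rim in tool",t,"shift",t-h)
E
python3 -c "
from h import *
hover('medium',25,4.5,'w9')"
```

```text
[425.82755783  -3.00182997 183.6492011 ] [ 3.14054613e+00 -2.63330238e-03  4.19275359e-01] [ 1.99491893 -0.47074781  0.47025982]
held [-1.50092541  0.1827935 ] 0.14840029289925413 90 rim [426.0233488   -2.32076063  19.94466803   2.46340956] rim in tool [ 0.18177695 -0.42331875] shift [ 1.68270236 -0.60611225]
```

Call:
step_arm:
  motion:
    - {"claw": 46, "delta_pos": [0, 0.3, 32], "turn": 0}
    - {"claw": 46, "delta_pos": [0, 0, 32], "turn": 0}
    - {"claw": 46, "delta_pos": [0, 0, 20], "turn": 0}
    - {"claw": 46, "delta_pos": [0, 0, 12], "turn": 0}
    - {"claw": 46, "delta_pos": [0, 0, 8], "turn": 0}
    - {"claw": 46, "delta_pos": [0, 0, 5], "turn": 0}
    - {"claw": 46, "delta_pos": [0, 0, 3], "turn": 0}
    - {"claw": 46, "delta_pos": [0, 0, 0], "turn": 0}

```text
clock: 15.12
eef_pos: [425.3, -3.1, 70.4]
tcp_rot: [-3.142, 0.0, 0.42]
contact_force: [-0.6, 0.4, 0.1]
opening: 0.555
grasp_force: 26.0
```

Call:
step_arm:
  motion:
    - {"claw": 46, "delta_pos": [0, 0, 1.5], "turn": 0}
    - {"claw": 46, "delta_pos": [0, 0, 1.5], "turn": 0}
    - {"claw": 46, "delta_pos": [0, 0, 1], "turn": 0}
    - {"claw": 46, "delta_pos": [0, 0, 0], "turn": 0}

```text
clock: 15.45
eef_pos: [425.1, -3.3, 66.8]
tcp_rot: [3.141, -0.001, 0.42]
contact_force: [-0.6, 0.8, -0.8]
opening: 0.553
grasp_force: 26.0
```

Call:
step_arm:
  motion:
    - {"claw": 46, "delta_pos": [0, 0, 0.8], "turn": 0}
    - {"claw": 46, "delta_pos": [0, 0, 0.6], "turn": 0}
    - {"claw": 46, "delta_pos": [0, 0, 0], "turn": 0}

```text
clock: 15.7
eef_pos: [425.1, -3.3, 65.5]
tcp_rot: [3.141, -0.0, 0.42]
contact_force: [-1.6, 0.8, 3.9]
opening: 0.558
grasp_force: 26.5
```

Call:
step_arm:
  motion:
    - {"claw": 50, "delta_pos": [0, 0, -0.3], "turn": 0}
    - {"claw": 54, "delta_pos": [0, 0, 0], "turn": 0}
    - {"claw": 58, "delta_pos": [0, 0, 0], "turn": 0}
    - {"claw": 64, "delta_pos": [0, 0, 0], "turn": 0}
    - {"claw": 64, "delta_pos": [0, 0, 0], "turn": 0}
    - {"claw": 64, "delta_pos": [0, 0, -10], "turn": 0}
    - {"claw": 64, "delta_pos": [0, 0, -25], "turn": 0}
    - {"claw": 75, "delta_pos": [0, 0, -35], "turn": 0}

```text
clock: 16.37
eef_pos: [422.9, -3.3, 134.4]
tcp_rot: [-3.139, 0.005, 0.42]
contact_force: [1.7, -0.0, 0.2]
opening: 0.869
grasp_force: 0.0
```

Call:
step_arm:
  motion:
    - {"claw": 75, "delta_pos": [35.5, -6.8, -11], "turn": 0}
    - {"claw": 75, "delta_pos": [35.5, -6.8, -11], "turn": 0}
    - {"claw": 75, "delta_pos": [35.5, -6.8, -11], "turn": 0}
    - {"claw": 75, "delta_pos": [35.5, -6.8, -11], "turn": 0}
    - {"claw": 75, "delta_pos": [35.5, -6.8, -11], "turn": 0}
    - {"claw": 75, "delta_pos": [35.5, -6.8, -11], "turn": 0}
    - {"claw": 75, "delta_pos": [0, 0, 0], "turn": 0}
    - {"claw": 75, "delta_pos": [0, 0, 0], "turn": 0}

```text
clock: 17.03
eef_pos: [604.0, 121.8, 201.5]
tcp_rot: [3.141, -0.001, 0.421]
contact_force: [-0.3, -0.2, 0.5]
opening: 0.881
grasp_force: 0.0
```

Run:
```python
from h import *
np.set_printoptions(precision=1,suppress=True)
s=sense();print(s["eef_pos"],s["tcp_rot"],s["contact_force"])
f=grab("wrist","w10");t=grab("top","t10")
def blob(f,xy,z,R):
    hsv=cv2.cvtColor(f["img"],cv2.COLOR_RGB2HSV);m=((hsv[...,0]>6)&(hsv[...,0]<20)&(hsv[...,1]>70)).astype(np.uint8)
    uv=proj(f,[[*xy,z]])[0];b=np.zeros_like(m);cv2.circle(b,tuple(int(v) for v in uv),R,1,-1)
    return max(cv2.findContours(m&b,0,1)[0],key=cv2.contourArea).reshape(-1,2)
for n,xy,z,r in [("small",(457,-259),62,21),("medium",(424,-4),70,25)]:
    P=ray(t,blob(t,xy,z,20),z)[:,:2]
    print(n,least_squares(lambda q:np.hypot(*(P-q[:2]).T)-q[2],[*P.mean(0),r],loss="soft_l1").x)
c=blob(f,(667,150),40,75)
# square lid edges: union of square top (z40) and large lid below; fit lines to near-straight upper/lower/side runs
P=toolxy(ray(f,c,40));np.save("pics/P.npy",P)
print("extents x'",P[:,0].min(),P[:,0].max(),"y'",P[:,1].min(),P[:,1].max())
import math
for a,b,lbl in[(0,1,"+x'"),(0,-1,"-x'"),(1,1,"+y'"),(1,-1,"-y'")]:
    for lo in (-26,-20): pass
h=cv2.approxPolyDP(cv2.convexHull(c),4,True).reshape(-1,2);print(h.tolist())
x,y=(int(a) for a in proj(f,[667.6,149,40])[0]);x0,y0=x-75,y-56;print(x0,y0)
cv2.imwrite("pics/c10.png",cv2.resize(f["img"][y0:y0+112,x0:x0+150],None,fx=5,fy=5,interpolation=2)[:,:,::-1])
```

```text
[604.  121.8 201.5] [ 3.1 -0.   0.4] [-0.3 -0.2  0.5]
small [ 456.1 -257.4   19.7]
medium [423.7  -8.9  20.2]
extents x' 38.95218156838795 101.30720497798389 y' -30.964083058288054 31.517469291032725
[[361, 78], [367, 120], [362, 158], [328, 168], [286, 160], [278, 123], [283, 80]]
248 64
```

Run:
```python
from h import *
np.set_printoptions(precision=1,suppress=True)
f=load("w10")
q=ray(f,[[283,80],[361,78],[362,158],[286,160]],40);d=np.diff(q[[0,1,2,3,0]],axis=0)
print("sq",q.mean(0),np.hypot(d[:,0],d[:,1]),np.degrees(np.arctan2(d[:,1],d[:,0]))%90)
c=q.mean(0);print(go(c[0],c[1],33,np.radians(24.6)))
s=grab("scene","s10");u,v=(int(a) for a in proj(s,[424,-4,65])[0]);t=load("t10");U,V=(int(a) for a in proj(t,[424,-4,65])[0])
a=cv2.resize(s["img"][v-30:v+30,u-40:u+40],(400,300),interpolation=2)
b=cv2.resize(t["img"][V-30:V+30,U-40:U+40],(400,300),interpolation=2)
cv2.imwrite("pics/c11.png",np.hstack([a,b])[:,:,::-1])
```

```text
sq [668.  149.4  40. ] [53.3 54.  54.6 54.1] [25.6 26.4 25.7 25. ]
(array([ 72.4,   0.6, 167.6]), np.float64(-0.009))
```

View pics/c11.png

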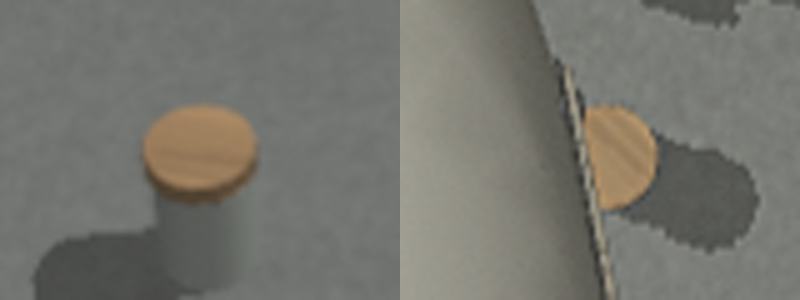

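Call:
step_arm:
  motion:
    - {"claw": 76, "delta_pos": [24, 0.2, 28], "turn": -0.012}
    - {"claw": 76, "delta_pos": [24, 0.2, 28], "turn": 0}
    - {"claw": 76, "delta_pos": [23.6, 0.4, 28], "turn": 0}
    - {"claw": 76, "delta_pos": [0, 0, 38], "turn": 0}
    - {"claw": 76, "delta_pos": [0, 0, 26], "turn": 0}
    - {"claw": 76, "delta_pos": [0, 0, 14], "turn": 0}
    - {"claw": 76, "delta_pos": [0, 0, 6.5], "turn": 0}
    - {"claw": 76, "delta_pos": [0, 0, 0], "turn": 0}

```text
clock: 17.85
eef_pos: [667.1, 149.0, 32.0]
tcp_rot: [-3.141, 0.002, 0.431]
contact_force: [0.3, 0.3, 1.0]
opening: 0.891
grasp_force: 0.0
```

Call:
step_arm:
  motion:
    - {"claw": 66, "delta_pos": [0, 0, 0], "turn": 0}
    - {"claw": 60, "delta_pos": [0, 0, 0], "turn": 0}
    - {"claw": 55, "delta_pos": [0, 0, 0], "turn": 0}
    - {"claw": 52, "delta_pos": [0, 0, 0], "turn": 0}
    - {"claw": 52, "delta_pos": [0, 0, 0], "turn": 0}
    - {"claw": 52, "delta_pos": [0, 0, 0], "turn": 0}
  force: 25

```text
clock: 18.35
eef_pos: [669.6, 149.9, 35.4]
tcp_rot: [3.141, -0.003, 0.432]
contact_force: [-0.7, -0.3, 6.3]
opening: 0.648
grasp_force: 25.5
```

Call:
step_arm:
  motion:
    - {"claw": 52, "delta_pos": [0, 0, -10], "turn": 0}
    - {"claw": 52, "delta_pos": [0, 0, -35], "turn": 0}
    - {"claw": 52, "delta_pos": [-18.5, -29.2, -18.5], "turn": 0}
    - {"claw": 52, "delta_pos": [-18.5, -29.2, -18.5], "turn": 0}
    - {"claw": 52, "delta_pos": [-18.5, -29.2, -18.5], "turn": 0}
    - {"claw": 52, "delta_pos": [-18.5, -29.2, -18.5], "turn": 0}
    - {"claw": 52, "delta_pos": [-18.5, -29.2, -18.5], "turn": 0}
    - {"claw": 52, "delta_pos": [-18.5, -29.2, -18.5], "turn": 0}

```text
clock: 19.02
eef_pos: [492.8, 263.1, 191.2]
tcp_rot: [-3.141, -0.002, 0.432]
contact_force: [0.2, 1.0, 0.3]
opening: 0.643
grasp_force: 27.4
```

Call:
step_arm:
  motion:
    - {"claw": 52, "delta_pos": [0, 0, 0], "turn": -0.102}
    - {"claw": 52, "delta_pos": [0, 0, 0], "turn": -0.102}
    - {"claw": 52, "delta_pos": [0, 0, 0], "turn": -0.102}
    - {"claw": 52, "delta_pos": [0, 0, 0], "turn": -0.102}
    - {"claw": 52, "delta_pos": [0, 0, 0], "turn": -0.102}
    - {"claw": 52, "delta_pos": [0, 0, 0], "turn": -0.102}
    - {"claw": 52, "delta_pos": [0, 0, 0], "turn": 0}
    - {"claw": 52, "delta_pos": [0, 0, 0], "turn": 0}

```text
clock: 19.68
eef_pos: [494.3, 262.5, 190.0]
tcp_rot: [3.141, -0.001, 1.041]
contact_force: [-0.4, 0.7, -0.5]
opening: 0.648
grasp_force: 27.4
```

Run:
```python
from h import *
np.set_printoptions(precision=2,suppress=True)
s=sense();print(s["eef_pos"],s["tcp_rot"],s["contact_force"],go(495.3,262.4,190,np.radians(59.8)))
f=grab("wrist","w12");z=s["eef_pos"][2]
hsv=cv2.cvtColor(cv2.GaussianBlur(f["img"],(3,3),0),cv2.COLOR_RGB2HSV)
m=(hsv[...,0]>6)&(hsv[...,0]<22)&(hsv[...,1]>70)&(hsv[...,2]>40)
pts=[(u,290+np.nonzero(m[290:440,u])[0].max()+.5) for u in range(285,360)]
P=toolxy(ray(f,pts,z+4.6));k=np.polyfit(P[:,1],P[:,0],1);print("lower edge x' at y'=0, slope",k, "centre x'",k[1]+28,pts[0],pts[-1])
w=m[330];print("side cols",np.nonzero(w)[0][[0,-1]])
print(rimof(f,"square"),rimof(load("w8"),"square"),rimof(load("w10"),"square"),proj(f,[494.5,261,66]))
```

```text
[494.27 262.52 189.99] [ 3.14 -0.    1.04] [-0.38  0.66 -0.45] (array([ 0.4,  0.9, -0. ]), np.float64(-0.003))
lower edge x' at y'=0, slope [ -0.02 -28.63] centre x' -0.6289311595292872 (285, np.float64(393.5)) (359, np.float64(394.5))
side cols [244 400]
[506.31 282.1    3.25  42.43  59.69] [494.56 260.65  51.08  51.04  59.75] [501.16 244.44  67.65  34.41  17.34] [[322.68 231.76]]
```

Call:
step_arm:
  motion:
    - {"claw": 52, "delta_pos": [-0.3, 1, 30], "turn": 0}
    - {"claw": 52, "delta_pos": [0, 0, 32], "turn": 0}
    - {"claw": 52, "delta_pos": [0, 0, 20], "turn": 0}
    - {"claw": 52, "delta_pos": [0, 0, 12], "turn": 0}
    - {"claw": 52, "delta_pos": [0, 0, 8], "turn": 0}
    - {"claw": 52, "delta_pos": [0, 0, 5], "turn": 0}
    - {"claw": 52, "delta_pos": [0, 0, 3], "turn": 0}
    - {"claw": 52, "delta_pos": [0, 0, 0], "turn": 0}

```text
clock: 20.4
eef_pos: [495.2, 261.8, 79.3]
tcp_rot: [3.141, -0.001, 1.043]
contact_force: [0.6, -0.3, 0.0]
opening: 0.648
grasp_force: 27.4
```

Call:
step_arm:
  motion:
    - {"claw": 52, "delta_pos": [0, 0, 1.5], "turn": 0}
    - {"claw": 52, "delta_pos": [0, 0, 1.5], "turn": 0}
    - {"claw": 52, "delta_pos": [0, 0, 1.5], "turn": 0}
    - {"claw": 52, "delta_pos": [0, 0, 0], "turn": 0}

```text
clock: 20.73
eef_pos: [494.9, 261.7, 74.6]
tcp_rot: [3.141, -0.0, 1.044]
contact_force: [-0.3, -0.4, -0.8]
opening: 0.645
grasp_force: 27.4
```

Call:
step_arm:
  motion:
    - {"claw": 52, "delta_pos": [0, 0, 0.8], "turn": 0}
    - {"claw": 52, "delta_pos": [0, 0, 0.6], "turn": 0}
    - {"claw": 52, "delta_pos": [0, 0, 0], "turn": 0}

```text
clock: 20.98
eef_pos: [495.0, 261.7, 73.4]
tcp_rot: [3.141, -0.0, 1.044]
contact_force: [-0.2, -0.3, 2.4]
opening: 0.65
grasp_force: 27.7
```

Call:
step_arm:
  motion:
    - {"claw": 56, "delta_pos": [0, 0, -0.3], "turn": 0}
    - {"claw": 60, "delta_pos": [0, 0, 0], "turn": 0}
    - {"claw": 64, "delta_pos": [0, 0, 0], "turn": 0}
    - {"claw": 70, "delta_pos": [0, 0, 0], "turn": 0}
    - {"claw": 70, "delta_pos": [0, 0, 0], "turn": 0}
    - {"claw": 70, "delta_pos": [0, 0, -10], "turn": 0}
    - {"claw": 70, "delta_pos": [0, 0, -25], "turn": 0}
    - {"claw": 84, "delta_pos": [0, 0, -35], "turn": 0.1}

```text
clock: 21.65
eef_pos: [493.1, 260.7, 142.4]
tcp_rot: [-3.139, 0.005, 0.945]
contact_force: [0.3, -0.0, 0.3]
opening: 0.934
grasp_force: 0.0
```

Call:
step_arm:
  motion:
    - {"claw": 84, "delta_pos": [0, 0, -28], "turn": 0.102}
    - {"claw": 84, "delta_pos": [0, 0, -28], "turn": 0.102}
    - {"claw": 84, "delta_pos": [0, 0, 0], "turn": 0.102}
    - {"claw": 84, "delta_pos": [0, 0, 0], "turn": 0.102}
    - {"claw": 84, "delta_pos": [0, 0, 0], "turn": 0.102}
    - {"claw": 84, "delta_pos": [7.8, 34.6, 0], "turn": 0}
    - {"claw": 84, "delta_pos": [7.8, 34.6, 0], "turn": 0}
    - {"claw": 84, "delta_pos": [7.8, 34.6, 0], "turn": 0}

```text
clock: 22.32
eef_pos: [560.2, 176.7, 200.4]
tcp_rot: [3.141, -0.001, 0.435]
contact_force: [0.0, 1.6, -1.0]
opening: 0.984
grasp_force: 0.0
```

Call:
step_arm:
  motion:
    - {"claw": 84, "delta_pos": [7.8, 34.6, 0], "turn": 0}
    - {"claw": 84, "delta_pos": [7.8, 34.6, 0], "turn": 0}
    - {"claw": 84, "delta_pos": [0, 0, 0], "turn": 0}
    - {"claw": 84, "delta_pos": [0, 0, 0], "turn": 0}
    - {"claw": 84, "delta_pos": [0, 0, 0], "turn": 0}

```text
clock: 22.73
eef_pos: [602.6, 121.1, 199.7]
tcp_rot: [-3.141, 0.0, 0.433]
contact_force: [-0.8, 0.1, 0.6]
opening: 0.984
grasp_force: 0.0
```

```bash
cat >> h.py <<'E'
def blob(f,xy,z,R):
    hsv=cv2.cvtColor(f["img"],cv2.COLOR_RGB2HSV);m=((hsv[...,0]>6)&(hsv[...,0]<20)&(hsv[...,1]>70)).astype(np.uint8)
    uv=proj(f,[[*xy,z]])[0];b=np.zeros_like(m);cv2.circle(b,tuple(int(v) for v in uv),R,1,-1)
    return max(cv2.findContours(m&b,0,1)[0],key=cv2.contourArea).reshape(-1,2)
def circ(f,xy,z,r,R):
    P=ray(f,blob(f,xy,z,R),z)[:,:2];return least_squares(lambda q:np.hypot(*(P-q[:2]).T)-q[2],[*P.mean(0),r],loss="soft_l1").x
def sq(f,xy,z,R): return cv2.minAreaRect(ray(f,blob(f,xy,z,R),z)[:,:2].astype(np.float32))
E
python3 - <<'E'
from h import *
np.set_printoptions(precision=1,suppress=True)
s=sense();print(s["eef_pos"],s["tcp_rot"],s["contact_force"])
f=grab("wrist","w13");q=circ(f,(667,149),20,34,75);print(q,go(q[0],q[1],12))
print("sq lid wrist",sq(f,(494.5,261),78,70))
E
```

```text
[602.6 121.1 199.7] [-3.1  0.   0.4] [-0.8  0.1  0.6]
[665.5 148.4  33.2] (array([ 68.6,   2.3, 187.6]), None)
sq lid wrist ((497.65789794921875, 257.6935119628906), (55.45470428466797, 61.841522216796875), 60.19561767578125)
```

Call:
step_arm:
  motion:
    - {"claw": 84, "delta_pos": [23, 0.8, 28], "turn": 0}
    - {"claw": 84, "delta_pos": [23, 0.8, 28], "turn": 0}
    - {"claw": 84, "delta_pos": [22.6, 0.7, 28], "turn": 0}
    - {"claw": 84, "delta_pos": [0, 0, 38], "turn": 0}
    - {"claw": 84, "delta_pos": [0, 0, 30], "turn": 0}
    - {"claw": 84, "delta_pos": [0, 0, 20], "turn": 0}
    - {"claw": 84, "delta_pos": [0, 0, 11], "turn": 0}
    - {"claw": 84, "delta_pos": [0, 0, 6], "turn": 0}

```text
clock: 23.45
eef_pos: [664.7, 148.8, 8.9]
tcp_rot: [-3.141, 0.002, 0.435]
contact_force: [-0.7, -1.2, -0.8]
opening: 0.985
grasp_force: 0.0
```

Call:
step_arm:
  motion:
    - {"claw": 80, "delta_pos": [0, 0, 0], "turn": 0}
    - {"claw": 76, "delta_pos": [0, 0, 0], "turn": 0}
    - {"claw": 72, "delta_pos": [0, 0, 0], "turn": 0}
    - {"claw": 68, "delta_pos": [0, 0, 0], "turn": 0}
    - {"claw": 64, "delta_pos": [0, 0, 0], "turn": 0}
    - {"claw": 64, "delta_pos": [0, 0, 0], "turn": 0}
    - {"claw": 64, "delta_pos": [0, 0, 0], "turn": 0}
  force: 25

```text
clock: 24.03
eef_pos: [667.2, 148.1, 12.3]
tcp_rot: [3.141, -0.002, 0.434]
contact_force: [-0.4, 0.9, 5.4]
opening: 0.765
grasp_force: 26.4
```

Call:
step_arm:
  motion:
    - {"claw": 64, "delta_pos": [0, 0, -10], "turn": 0}
    - {"claw": 64, "delta_pos": [0, 0, -35], "turn": 0}
    - {"claw": 64, "delta_pos": [0, 0, -35], "turn": 0}
    - {"claw": 64, "delta_pos": [-18.2, 30.7, -14], "turn": 0}
    - {"claw": 64, "delta_pos": [-18.2, 30.7, -14], "turn": 0}
    - {"claw": 64, "delta_pos": [-18.2, 30.7, -14], "turn": 0}
    - {"claw": 64, "delta_pos": [-18.2, 30.7, -14], "turn": 0}
    - {"claw": 64, "delta_pos": [-18.2, 30.7, -14], "turn": 0}

```text
clock: 24.7
eef_pos: [647.9, -31.3, 162.5]
tcp_rot: [3.141, -0.001, 0.434]
contact_force: [0.9, 0.6, -0.1]
opening: 0.765
grasp_force: 28.4
```

Call:
step_arm:
  motion:
    - {"claw": 64, "delta_pos": [-18.2, 30.7, -14], "turn": 0}
    - {"claw": 64, "delta_pos": [-18.2, 30.7, -14], "turn": 0}
    - {"claw": 64, "delta_pos": [0, 0, 0], "turn": 0}
    - {"claw": 64, "delta_pos": [0, 0, 0], "turn": 0}
    - {"claw": 64, "delta_pos": [0, 0, 0], "turn": 0}

```text
clock: 25.12
eef_pos: [640.8, -100.6, 189.0]
tcp_rot: [-3.142, -0.001, 0.433]
contact_force: [0.9, 0.2, -0.8]
opening: 0.765
grasp_force: 28.4
```

Run:
```python
from h import *
np.set_printoptions(precision=2,suppress=True)
hover("large",34,7.7,"w14")
print(go(642,-100.7,190)[0],[rimof(load(k),"large")[:3] for k in("w2","w8","w13","top0","t10")])
```

```text
[ 640.77 -100.58  188.99] [-3.14 -0.    0.43] [ 0.89  0.24 -0.75]
held [0.18 0.8 ] 0.16231389297583534 122 rim [ 640.59 -101.72   30.02    1.64] rim in tool [-0.82  1.64] shift [-1.    0.84]
[ 0.9  1.3 -1.6] [array([ 640.68, -101.41,   31.16]), array([ 640.45, -101.03,   29.82]), array([ 640.41, -100.93,   29.73]), array([ 640.26, -101.23,   29.91]), array([ 640.26, -101.23,   29.91])]
```

Call:
step_arm:
  motion:
    - {"claw": 64, "delta_pos": [-0.5, 0.2, 30], "turn": 0}
    - {"claw": 64, "delta_pos": [0, 0, 30], "turn": 0}
    - {"claw": 64, "delta_pos": [0, 0, 20], "turn": 0}
    - {"claw": 64, "delta_pos": [0, 0, 12], "turn": 0}
    - {"claw": 64, "delta_pos": [0, 0, 8], "turn": 0}
    - {"claw": 64, "delta_pos": [0, 0, 4], "turn": 0}
    - {"claw": 64, "delta_pos": [0, 0, 3], "turn": 0}
    - {"claw": 64, "delta_pos": [0, 0, 0], "turn": 0}

```text
clock: 25.83
eef_pos: [641.0, -100.9, 81.7]
tcp_rot: [3.141, -0.001, 0.434]
contact_force: [0.1, -0.0, -0.6]
opening: 0.771
grasp_force: 28.4
```

Call:
step_arm:
  motion:
    - {"claw": 64, "delta_pos": [0, 0, 1.5], "turn": 0}
    - {"claw": 64, "delta_pos": [0, 0, 1.5], "turn": 0}
    - {"claw": 64, "delta_pos": [0, 0, 1.2], "turn": 0}
    - {"claw": 64, "delta_pos": [0, 0, 0], "turn": 0}

```text
clock: 26.17
eef_pos: [640.6, -101.2, 77.4]
tcp_rot: [3.141, -0.0, 0.434]
contact_force: [0.5, -0.1, -0.1]
opening: 0.766
grasp_force: 28.4
```

Call:
step_arm:
  motion:
    - {"claw": 64, "delta_pos": [0, 0, 0.8], "turn": 0}
    - {"claw": 64, "delta_pos": [0, 0, 0.6], "turn": 0}
    - {"claw": 64, "delta_pos": [0, 0, 0], "turn": 0}

```text
clock: 26.42
eef_pos: [640.8, -101.2, 76.4]
tcp_rot: [3.141, -0.0, 0.434]
contact_force: [-1.2, -0.2, 3.6]
opening: 0.768
grasp_force: 28.9
```

Home at the predicted height. Release, back off, and check all four lids.

Call:
step_arm:
  motion:
    - {"claw": 68, "delta_pos": [0, 0, -0.3], "turn": 0}
    - {"claw": 72, "delta_pos": [0, 0, 0], "turn": 0}
    - {"claw": 78, "delta_pos": [0, 0, 0], "turn": 0}
    - {"claw": 84, "delta_pos": [0, 0, 0], "turn": 0}
    - {"claw": 84, "delta_pos": [0, 0, 0], "turn": 0}
    - {"claw": 84, "delta_pos": [0, 0, -10], "turn": 0}
    - {"claw": 84, "delta_pos": [0, 0, -25], "turn": 0}
    - {"claw": 84, "delta_pos": [0, 0, -35], "turn": 0}

```text
clock: 27.08
eef_pos: [638.6, -100.8, 144.7]
tcp_rot: [-3.139, 0.004, 0.434]
contact_force: [-0.1, -0.1, 1.0]
opening: 0.983
grasp_force: 0.0
```

Call:
step_arm:
  motion:
    - {"claw": 84, "delta_pos": [-15, 30, -22], "turn": 0}
    - {"claw": 84, "delta_pos": [-15, 30, -22], "turn": 0}
    - {"claw": 84, "delta_pos": [-15, 30, -22], "turn": 0}
    - {"claw": 84, "delta_pos": [-15, 30, -22], "turn": 0}
    - {"claw": 84, "delta_pos": [-15, 38, 0], "turn": 0}
    - {"claw": 84, "delta_pos": [-15, 38, 0], "turn": 0}
    - {"claw": 84, "delta_pos": [-15, 38, 0], "turn": 0}
    - {"claw": 84, "delta_pos": [-15, 38, 0], "turn": 0}

```text
clock: 27.75
eef_pos: [645.8, -400.3, 235.4]
tcp_rot: [3.141, -0.001, 0.434]
contact_force: [0.3, 0.3, -0.1]
opening: 0.983
grasp_force: 0.0
```

Call:
step_arm:
  motion:
    - {"claw": 84, "delta_pos": [-15, 38, 0], "turn": 0}
    - {"claw": 84, "delta_pos": [-15, 38, 0], "turn": 0}
    - {"claw": 84, "delta_pos": [-15, 38, 0], "turn": 0}
    - {"claw": 84, "delta_pos": [0, 0, 0], "turn": 0}
    - {"claw": 84, "delta_pos": [0, 0, 0], "turn": 0}
    - {"claw": 84, "delta_pos": [0, 0, 0], "turn": 0}

```text
clock: 28.25
eef_pos: [652.8, -520.5, 234.1]
tcp_rot: [-3.141, -0.0, 0.433]
contact_force: [-0.7, 0.2, -0.3]
opening: 0.982
grasp_force: 0.0
```

Run:
```python
from h import *
np.set_printoptions(precision=1,suppress=True)
s=sense();print(s["eef_pos"])
t=grab("top","t15");g=grab("scene","s15")
for n,xy,z,r in [("small",(457,-259),62,21),("medium",(424,-4),70,25),("large",(640,-101),84,34)]:
    print(n,circ(t,xy,z,r,20),circ(g,xy,z,r,24))
print(sq(t,(494.5,261),78,20),sq(g,(494.5,261),78,24))
o=[]
for xy,z in [((457,-259),55),((424,-4),60),((494,261),68),((640,-101),70)]:
    u,v=(int(a) for a in proj(g,[*xy,z])[0]);o.append(cv2.resize(g["img"][v-30:v+30,u-40:u+40],(400,300),interpolation=2))
cv2.imwrite("pics/c15.png",np.vstack([np.hstack(o[:2]),np.hstack(o[2:])])[:,:,::-1])
```

```text
[ 652.8 -520.5  234.1]Traceback (most recent call last):
  File "<stdin>", line 6, in <module>
  File "h.py", line 60, in circ
    P=ray(f,blob(f,xy,z,R),z)[:,:2];return least_squares(lambda q:np.hypot(*(P-q[:2]).T)-q[2],[*P.mean(0),r],loss="soft_l1").x
            ~~~~^^^^^^^^^^
  File "h.py", line 58, in blob
    return max(cv2.findContours(m&b,0,1)[0],key=cv2.contourArea).reshape(-1,2)
           ~~~^^^^^^^^^^^^^^^^^^^^^^^^^^^^^^^^^^^^^^^^^^^^^^^^^^
ValueError: max() iterable argument is empty
```

Run:
```python
from h import *
np.set_printoptions(precision=1,suppress=True)
t=load("t15");g=load("s15")
for n,xy,z,r in [("small",(457,-259),62,21),("medium",(424,-4),70,25),("square",(494.5,261),78,0),("large",(640,-101),84,34)]:
  for k,f,R in (("top",t,20),("scene",g,26)):
    try: print(n,k,circ(f,xy,z,r,R) if r else sq(f,xy,z,R))
    except ValueError: print(n,k,"hidden")
o=[]
for xy,z in [((457,-259),55),((424,-4),60),((494,261),68),((640,-101),70)]:
    u,v=(int(a) for a in proj(g,[*xy,z])[0]);o.append(cv2.resize(g["img"][v-30:v+30,u-40:u+40],(400,300),interpolation=2))
cv2.imwrite("pics/c15.png",np.vstack([np.hstack(o[:2]),np.hstack(o[2:])])[:,:,::-1])
```

```text
small top hidden
small scene [ 461.1 -261.6   21.9]
medium top [422.8  -3.8  23.8]
medium scene [427.6  -8.   25.7]
square top ((494.2064208984375, 259.5052795410156), (56.21533966064453, 55.71224594116211), 59.90827941894531)
square scene ((499.4300537109375, 255.02069091796875), (55.70171356201172, 60.67970275878906), 59.12875747680664)
large top [ 638.3 -100.4   32.8]
large scene [ 643.3 -104.5   34.3]
```

View pics/c15.png

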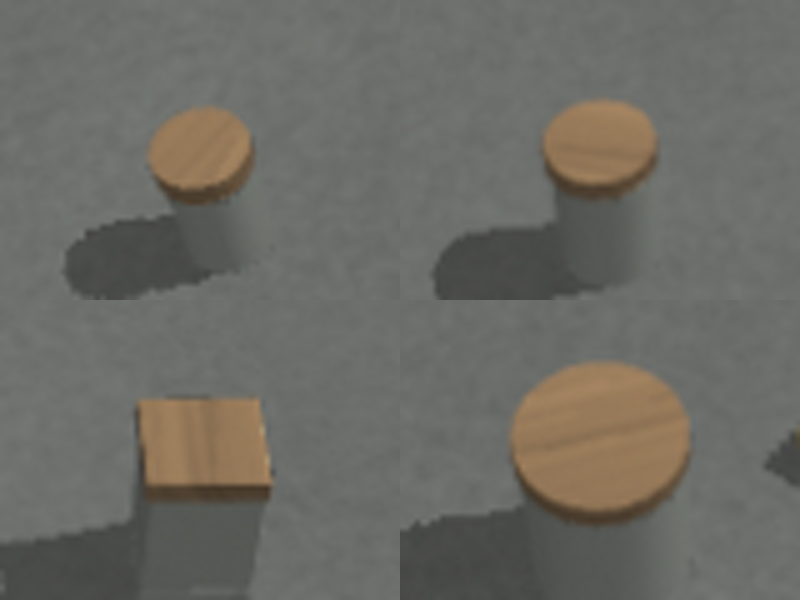

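All four lids sit flat on their own candles and the arm is well clear, so I'm handing the job in.

```bash
python3 -c "
from rig import *
print(sign_off())"
```

```text
the job is handed in; nothing more can be done
None
```

All four lids are on their matching candles and look flat and fully home, with the arm clear and the job handed in at about 28 s (of 106 s); the sign-off returned no verdict.

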